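Seat the pitch leaf in the couch spindle's thread

ROBOT

A 7-joint arm with a two-finger parallel gripper is mounted at the origin on the work surface. World frame = base frame: x ahead of the robot, y to its left, z up, the work surface at z = 0. Lengths are in m, angles in rad, forces in N, time in s.
With the tool pointing down it reaches from about 0.425 to 0.925 m from the base axis. Payload 6.8 kg.
Tool frame: the origin (TCP) lies at the very end of the fingers, on their centre line; the grasp point (between the pads) lies 19 mm behind it; z points along the fingers, y is the line along which they close (so a half turn about z gives the same grasp; the last joint's range is limited). The gripper opens to 85 mm and grips with 20 to 120 N. Pads are 22 mm wide; open, the fingers measure 114 mm over their backs; the gripper's body (76 mm by 85 mm) begins 54 mm behind the grasp point. The pads swing forward as they close: fully open they stand 13 mm farther back than shut.
Start: joints at [1.099, 0.477, 0.022, 1.555, -0.011, 1.109, -0.083], TCP at [0.24, -0.631, 0.231] pointing down, gripper open.
Joint ranges: [-2.96, 2.96], [-0.34, 2.1], [-1.41, 1.46], [0.24, 2.44], [-1.37, 4.51], [0.17, 1.92], [-2.96, 2.96]. Speed limits (rad/s): [2.39, 2.39, 3.14, 3.14, 3.14, 3.14, 3.14].

INTERFACE

Orientations are given as a rotation vector (axis times angle).
In Python, from bench import get_obs, viewer, r gives the robot as it stands. The module is installed in compiled form; this text tells all that it offers.
- The arm moves only by the tool play_rows, never from a script. Its argument "commands" is a list that holds one entry, the list of rows, each a list of 5 numbers: the gripper's target within -1 to 1 (shut at 1, half-way at 0, fully open at -1), then the shift along the tool's x, y, z scaled (see below), then the turn about the tool's z scaled (see below). A call has 1 to 12 rows; each row is the pose to reach, as a shift and turn from the pose commanded when the call began, along the tool's axes at that moment; what a row does not reach only later rows make up. The controller multiplies each number of a shift by 0.2 m and each number of a turn by pi/2 rad. A row lasts 1/12 s, in which the tool goes at most 41.7 mm and 7.16 degrees, less where a joint would pass 70% of its speed; a pose out of reach is approached as far as the arm can. A call with a number of a shift or a turn outside -1 to 1 is refused whole. A call with a gripper value outside its range is refused whole. The fingers move at their own pace and stop on an object; "grip_force" is the grip in N (left out, the last holds). Time passes only in rows, so rows that repeat a pose let the fingers close. It gives the time, the measured TCP pose, the force, the opening and the grip force at its end, in the units of the state.
- get_obs(): the state, without advancing time (a new reading comes with each control period).
- viewer.grab_frame(name): name is "scene" or "top" or "wrist"; returns a dict with "pixels" (384x512x3 uint8, red, green, blue), "fovy" (degrees; the focal length in pixels is half the picture's height over the tangent of half this angle, whatever the lens; pixels are square), "cx", "cy" (the principal point, pixels), "world_to_cam" (4x4, takes a point from world to camera coordinates); the wrist camera has in their place "hand_eye" (4x4, takes a point from camera to tool coordinates, whose origin is the TCP and whose axes are the flange's). Camera axes: x right, y up, looking along -z (the intrinsics and any distortion apply to the point x, -y, -z); pixel columns grow to the right and rows downward; lengths in m; the calibration is good to about 2 mm. The wrist camera is an equidistant fisheye: a pixel r from the principal point sees the ray r / f radians off the axis. A picture is of the moment at which its call begins: read the wrist's pose just before it. There is no depth.
- r.hand_in(): hands the job in; it is judged then, once.
Trained networks look in a picture, given as the dict that the camera call returned (one of the last four; its "shot" number tells which), for a name from the list of things; names that differ only in an ending like _2 or _b are one class to them, and where a whole thing is asked for, a point or a joint stands for the part that bears it (a point fixed in the world has none). Each returns a list of dicts, best first, with "score" (0 to 1); they miss things now and then, are a little off and sometimes report something else, mostly with a low value. They report only what shows in the picture. A call takes as long as a camera call. They do not tell look-alikes from the thing itself.
- viewer.trace(picture, thing): "pixels" (384x512 bool, what is visible of it) and "rect" ([left, top, right, bottom] in pixels, round what is visible of it).
The state is a dict: "clock": time; "joints": joint angles; "qvel": joint speeds; "tau": joint torques, N m; "tcp_pos": TCP position; "orientation": TCP orientation; "contact_force": force on the tool from outside, world axes, zero at the start; "moment": the same for the moment, N m; "grip_width": finger opening in m; "gripper_force": force on a finger pad.
Only numpy, scipy, OpenCV 4.12 (cv2) and the standard library are available. Lean on these libraries where they do the work, as an engineer would, in place of code of your own. Each camera call takes 0.05 s, during which the arm holds its last target. There are 200 camera calls.

TASK

Pick the yellow-gripped thread-pitch leaf out of the tray, lay it on the fixture's ledge and feel its teeth fully home into the thread of the couch spindle, sitting flat and square. Press it gently home until the sprung cradle visibly gives (a few millimetres, well short of the end of its travel), then ease off, let go and leave the leaf flat on the ledge with its teeth still home in the thread. Leave the red leaf, the jar, the beaker and the nut alone.

Things in the scene. Friction and masses are not known exactly. Their poses are not given: they have to be found in the camera images.
- leaf: Coarse pitch leaf, 180 g: flat steel plate 5 mm thick, 60 mm wide (y), from 15 mm behind its origin (-x) to the tooth tips 55 mm ahead (+x). An upright YELLOW grip block, 24 mm (x) by 16 mm (y), stands over the origin, its top 42 mm above the underside. Origin: underside below the block; z up. Starts flat on the tray floor, in either of two places.
- leaf_tip_left (a point): Middle of the tip of the leaf's outermost tooth on its +y side (55, 24, 2.5 mm in the leaf's frame). The leaf has five teeth 12 mm apart (y = -24 to 24 mm), each 5.3 mm long, 4.6 mm wide at its root and 3.2 mm at its flat tip.
- leaf_tip_right (a point): Middle of the flat tip of the leaf's outermost tooth on its -y side (55, -24, 2.5 mm in the leaf's frame).
- fine_leaf: The wrong leaf: same plate and block but the block is RED and the nine teeth are 6 mm apart. Lies beside the other in the tray; leave it. Origin as for leaf.
- fixture: Gauging fixture fixed to the counter: base plate, sprung cradle and steel spindle. Origin on the counter under the spindle's axis; x points from the ledge towards the spindle, y along the spindle. The spindle rests in two blue blocks, 12 mm thick, at y = -78 and 78 mm; the top of its thread is 48.5 mm up.
- ledge: The fixture's flat aluminium ledge, fixed to it; same origin and axes as the fixture. Its top is 24 mm above the counter and spans x = -116 to -26 mm, y = -65 to 65 mm.
- axis_mid (a point): Middle of the cradle, on the spindle's axis (fixture x = 0 at rest, y = 0, 26.5 mm up: mid-thickness of a leaf lying on the ledge); moves with the cradle in x; axes as the fixture's. Thread: plain rings, 12 mm pitch, over about y = -58 to 58 mm; crest diameter 44 mm, crest flat 6.6 mm; root diameter 34 mm; grooves 5.4 mm wide at the crest, 4 mm at the root.
- cradle (a joint): How far the sprung cradle with the spindle is pushed along the fixture's +x, in m: 0 at rest on its stop, 0.014 at the end. Starts at 4 N (plus the leaf's friction on the ledge), 0.8 N more per mm, damped. The grooves' place along y differs each time by several mm and is NOT measured: find it by feel or sight. Leaf home: tips 17 mm from the axis; standing on crests: 22 mm.
- tray: Shallow aluminium tray fixed to the counter, 170 mm (x) by 240 mm (y), floor 3 mm above the counter, rim 10 mm high. Origin: centre of its underside.
- jar: Bystander: blue glass jar with steel lid, 96 mm diameter, 135 mm high. Origin: centre of its underside.
- beaker: Bystander: steel beaker, 70 mm diameter, 90 mm high. Origin: centre of its underside.
- nut: Bystander: round brass spindle nut, 68 mm diameter, 30 mm high. Origin: centre of its underside.
There are look-alikes about, which are no part of the job. Leave any purple look-alike of the leaf alone.

How it is judged:
By the outcome, as a careful person would: the job done as asked, in the order asked, and still so for the second after the job is handed in, with the robot touching nothing.
It also fails if it takes over 64 s, if anything falls off the work surface, if the arm or the gripper's body presses on something with over 40 N, if the wrist force passes 120 N, or if a joint passes its speed limit or range.

## Working session

There is one attempt and no reset: what is moved stays moved. The work goes in short steps, Python scripts to look and compute and a tool call to move; the robot and the scene stay as the last step left them, time stands still between calls to the robot, and variables do not carry over. Pictures are saved under pics/ and viewed, at most 10 in all, crops included, and the job is handed in when it is done.

Besides the shell and the picture viewer there is one more tool, called after "Call:" by a JSON object that holds its "name" and its "arguments", one argument or row to a line. play_rows: Moves the arm, as the interface text tells. Shifts and turns lie within -1 to 1; 1 stands for 0.2 m of shift or pi/2 rad of turn. Its arguments: {"type":"object","properties":{"commands":{"type":"array","items":{"type":"array","items":{"type":"array","items":{"type":"number","minimum":-1,"maximum":1}}}},"grip_force":{"type":"number"}},"required":["commands"]}

```bash
mkdir -p pics; cat > h.py <<'E'
import numpy as np,cv2
from scipy.spatial.transform import Rotation as R
from bench import get_obs, viewer, r
def f_of(d): return d["pixels"].shape[0]/2/np.tan(np.radians(d["fovy"])/2)
def ray(d,u,v,obs=None):
    f=f_of(d);x=(u-d["cx"]);y=(v-d["cy"])
    if "hand_eye" in d:
        rr=np.hypot(x,y);t=rr/f;s=np.sin(t)/max(rr,1e-9)
        c=np.array([x*s,-y*s,-np.cos(t)])
        H=np.array(d["hand_eye"]);T=np.eye(4);T[:3,:3]=R.from_rotvec(obs["orientation"]).as_matrix();T[:3,3]=obs["tcp_pos"]
        M=T@H
    else:
        c=np.array([x/f,-y/f,-1.]);M=np.linalg.inv(np.array(d["world_to_cam"]))
    return M[:3,3],M[:3,:3]@c
def at_z(d,u,v,z,obs=None):
    o,k=ray(d,u,v,obs);return o+k*(z-o[2])/k[2]
def proj(d,p,obs=None):
    f=f_of(d)
    if "hand_eye" in d:
        T=np.eye(4);T[:3,:3]=R.from_rotvec(obs["orientation"]).as_matrix();T[:3,3]=obs["tcp_pos"]
        W=np.linalg.inv(T@np.array(d["hand_eye"]))
        c=W[:3,:3]@p+W[:3,3];q=np.hypot(c[0],c[1]);t=np.arctan2(q,-c[2]);s=f*t/max(q,1e-9)
        return np.array([d["cx"]+s*c[0],d["cy"]-s*c[1]])
    W=np.array(d["world_to_cam"]);c=W[:3,:3]@p+W[:3,3]
    return np.array([d["cx"]+f*c[0]/-c[2],d["cy"]-f*c[1]/-c[2]])
def save(n,im,k=1): cv2.imwrite(n,cv2.resize(im[:,:,::-1],None,fx=k,fy=k,interpolation=cv2.INTER_CUBIC))
E
python3 - <<'E'
from h import *
o=get_obs();print({k:np.round(v,3).tolist() for k,v in o.items()})
P=[]
for n in("scene","top"):
    d=viewer.grab_frame(n);P.append(d["pixels"])
    if n=="top": print(d["fovy"],d["cx"],d["cy"],np.round(d["world_to_cam"],3).tolist())
    for t in["leaf","fine_leaf","fixture","ledge","cradle","tray","jar","beaker","nut"]:
        print(n,t,[(round(x["score"],2),np.round(x["rect"]).tolist(), np.round(at_z(d,(x["rect"][0]+x["rect"][2])/2,(x["rect"][1]+x["rect"][3])/2,.02),3).tolist()) for x in viewer.trace(d,t)][:4])
save("pics/a.png",np.vstack([P[0],P[1]]),.78)
save("pics/top.png",P[1],1.56)
E
```

```text
{'clock': 0.0, 'joints': [1.099, 0.478, 0.022, 1.556, -0.011, 1.109, -0.083], 'qvel': [-0.0, -0.0, 0.0, -0.001, -0.003, 0.0, -0.0], 'tau': [0.0, -59.645, 1.608, -28.12, 0.012, 0.009, 0.0], 'tcp_pos': [0.24, -0.63, 0.23], 'orientation': [-3.088, -0.568, 0.001], 'contact_force': [-0.096, 0.466, -0.294], 'moment': [0.031, 0.047, -0.033], 'gripper_force': 0.0, 'grip_width': 0.085}
scene leaf [(0.89, [95.0, 230.0, 125.0, 254.0], [0.502, -0.444, 0.02]), (0.72, [184.0, 263.0, 221.0, 297.0], [0.722, -0.275, 0.02]), (0.67, [127.0, 171.0, 153.0, 196.0], [0.345, -0.307, 0.02]), (0.62, [160.0, 215.0, 183.0, 240.0], [0.538, -0.284, 0.02])]
scene fine_leaf [(0.97, [194.0, 200.0, 220.0, 230.0], [0.546, -0.181, 0.02])]
scene fixture [(0.47, [156.0, 213.0, 184.0, 244.0], [0.538, -0.287, 0.02])]
scene ledge [(0.61, [268.0, 148.0, 315.0, 177.0], [0.492, 0.13, 0.02])]
scene cradle [(0.73, [268.0, 166.0, 329.0, 191.0], [0.558, 0.115, 0.02])]
scene tray []
scene jar [(0.89, [320.0, 195.0, 365.0, 248.0], [0.748, 0.135, 0.02])]
scene beaker [(0.61, [257.0, 224.0, 287.0, 263.0], [0.714, -0.071, 0.02]), (0.42
[... 661 characters left out ...]
.0, 245.0, 235.0], [0.521, 0.117, 0.02]), (0.35, [347.0, 180.0, 374.0, 207.0], [0.53, -0.278, 0.02])]
top ledge [(0.81, [163.0, 190.0, 221.0, 233.0], [0.487, 0.133, 0.02])]
top cradle [(0.65, [166.0, 169.0, 240.0, 198.0], [0.556, 0.109, 0.02])]
top tray [(0.96, [287.0, 155.0, 388.0, 233.0], [0.53, -0.222, 0.02]), (0.4, [164.0, 188.0, 223.0, 234.0], [0.489, 0.13, 0.02]), (0.31, [86.0, 189.0, 120.0, 216.0], [0.508, 0.353, 0.02])]
top jar [(0.82, [179.0, 71.0, 225.0, 128.0], [0.774, 0.115, 0.02]), (0.23, [285.0, 152.0, 389.0, 232.0], [0.534, -0.221, 0.02])]
top beaker [(0.94, [268.0, 93.0, 295.0, 135.0], [0.735, -0.088, 0.02])]
top nut [(0.72, [89.0, 190.0, 121.0, 216.0], [0.508, 0.349, 0.02])]
```

View pics/top.png

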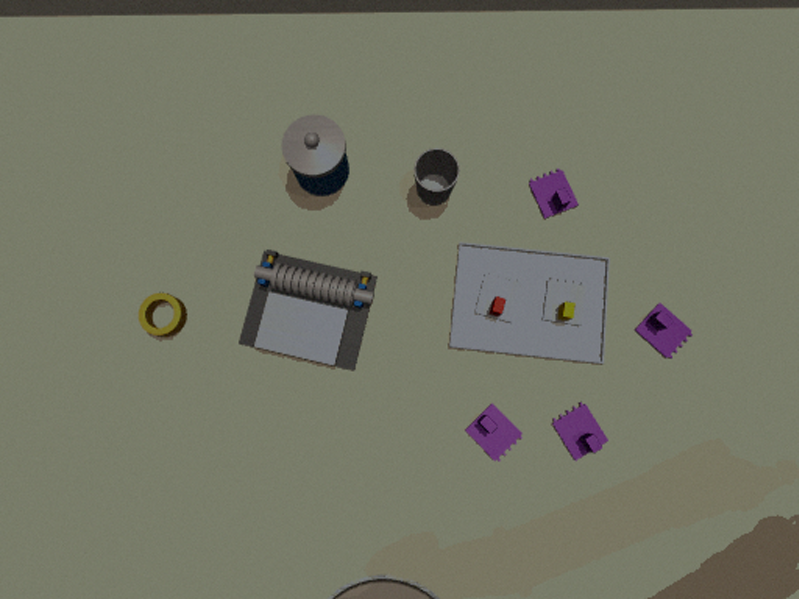

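View pics/a.png

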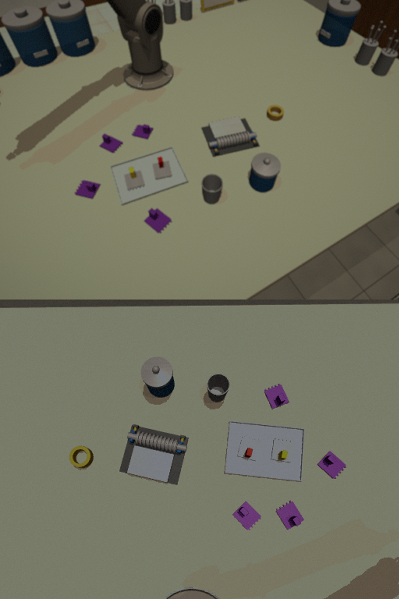

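The leaf candidates in top.png are:
- the yellow block at (567,310), in the tray
- the red block at (498,306), also in the tray
- four purple look-alikes at (554,194), (663,331), (493,432) and (580,432), outside the tray

The yellow one in the tray fits the description. The fixture is at (310,310), with its thread towards +x and its ledge facing the robot. I'll confirm the leaf in a crop and measure coarsely.

```bash
cat > m.py <<'E'
from h import *
d=viewer.grab_frame("top");im=d["pixels"]
hsv=cv2.cvtColor(im,cv2.COLOR_RGB2HSV)
m=((hsv[...,0]>22)&(hsv[...,0]<33)&(hsv[...,1]>170)&(hsv[...,2]>90)).astype(np.uint8);m[:,:330]=0
n,l,s,c=cv2.connectedComponentsWithStats(m);i=1+s[1:,4].argmax();print("yellow",s[i],c[i],at_z(d,*c[i],.035))
def rect(mask,z):
    cn=max(cv2.findContours(mask.astype(np.uint8),0,1)[0],key=cv2.contourArea)
    b=cv2.boxPoints(cv2.minAreaRect(cn)); w=np.array([at_z(d,u,v,z) for u,v in b])
    print(np.round(w[:,:2],3).tolist(),"mid",w.mean(0).round(3),"edge",[(round(float(np.linalg.norm(e)),3),round(float(np.degrees(np.arctan2(e[1],e[0]))),1)) for e in np.diff(w[:3],axis=0)])
for t,z in(("leaf",.008),("ledge",.024),("tray",.01),("cradle",.0485)):
    for x in viewer.trace(d,t)[:3 if t=="leaf" else 1]: print(t);rect(x["pixels"],z)
a=cv2.resize(im[150:240,285:395],None,fx=5,fy=5,interpolation=2);b=cv2.resize(im[150:240,145:255],None,fx=5,fy=5,interpolation=2)
cv2.imwrite("pics/crop1.png",cv2.convertScaleAbs(np.vstack([a,b])[:,:,::-1],alpha=.999)[:,:][::1] if 0 else cv2.resize(np.hstack([a,b])[:,:,::-1],(800,327)))
E
python3 m.py
```

```text
yellow [361 194   7  10  59] [364.10169492 198.37288136] [ 0.51644108 -0.28199531  0.035     ]
leaf
[[0.347, -0.255], [0.378, -0.306], [0.316, -0.342], [0.285, -0.291]] mid [ 0.331 -0.299  0.008] edge [(0.06, -58.8), (0.072, -149.8)]
leaf
[[0.505, -0.247], [0.572, -0.258], [0.563, -0.319], [0.497, -0.307]] mid [ 0.534 -0.282  0.008] edge [(0.068, -9.6), (0.061, -97.9)]
leaf
[[0.489, -0.388], [0.536, -0.432], [0.485, -0.483], [0.439, -0.439]] mid [ 0.487 -0.435  0.008] edge [(0.065, -43.5), (0.072, -134.6)]
tray
[[0.459, -0.1], [0.631, -0.118], [0.606, -0.363], [0.436, -0.338]] mid [ 0.533 -0.23   0.01 ] edge [(0.173, -6.3), (0.246, -95.9)]
cradle
[[0.554, 0.203], [0.596, 0.195], [0.554, 0.014], [0.512, 0.024]] mid [0.554 0.109 0.048] edge [(0.043, -10.7), (0.186, -103.3)]
```

View pics/crop1.png

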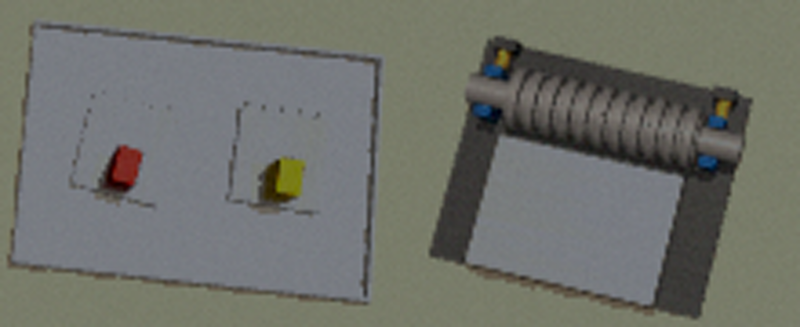

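The crop shows the yellow block at (290,178) on a leaf with wide tooth spacing, tips up at row 105. The red leaf's block is at (125,165), with fine teeth. On the right are the spindle and the ledge. The leaf is at about (0.515, -0.28) with yaw about -9°; the fixture yaw is about -13°. Moving over the leaf.

Call:
{"name": "play_rows", "arguments": {
  "commands": [
    [[-1, 0.95, -0.575, 0.2, 0], [-1, 0.95, -0.575, 0.2, 0], [-1, 0.95, -0.575, 0.2, 0], [-1, 0.95, -0.575, 0.2, 0], [-1, 0.95, -0.575, 0.2, 0], [-1, 0.95, -0.575, 0.2, 0]]
  ],
  "grip_force": 60
}}

```text
clock: 1.75
tcp_pos: [0.3811, -0.4498, 0.1905]
orientation: [-3.085, -0.579, -0.003]
contact_force: [0.7, 0.3, 0.3]
grip_width: 0.0852
gripper_force: 0.0
```

Call:
{"name": "play_rows", "arguments": {
  "commands": [
    [[-1, 0.95, -0.575, 0.2, 0.33], [-1, 0.95, -0.575, 0.2, 0.33], [-1, 0.95, -0.575, 0.2, 0.33], [-1, 0.95, -0.575, 0.2, 0.33], [-1, 0.95, -0.575, 0.2, 0.33], [-1, 0.95, -0.575, 0.2, 0.33], [-1, 0.95, -0.575, 0.2, 0.33]]
  ]
}}

```text
clock: 2.33
tcp_pos: [0.5176, -0.2734, 0.1504]
orientation: [-3.13, 0.227, -0.001]
contact_force: [-0.5, 0.3, -0.2]
grip_width: 0.0855
gripper_force: 0.0
```

```bash
cat > w.py <<'E'
from h import *
import sys
o=get_obs();d=viewer.grab_frame("wrist");im=d["pixels"]
Rm=R.from_rotvec(o["orientation"]).as_matrix()
print(o["clock"],o["tcp_pos"],"yaw",np.degrees(np.arctan2(Rm[1,0],Rm[0,0])),"tilt",Rm[:,2].round(4))
hsv=cv2.cvtColor(im,cv2.COLOR_RGB2HSV)
m=((hsv[...,0]>22)&(hsv[...,0]<33)&(hsv[...,1]>150)&(hsv[...,2]>70)).astype(np.uint8)
n,l,s,c=cv2.connectedComponentsWithStats(m)
if n>1:
    i=1+s[1:,4].argmax();print("yellow",s[i],c[i],at_z(d,*c[i],.045,o))
    cn=max(cv2.findContours((l==i).astype(np.uint8),0,1)[0],key=cv2.contourArea)
    b=cv2.boxPoints(cv2.minAreaRect(cn));print(np.array([at_z(d,u,v,.045,o)[:2] for u,v in b]).round(4).tolist())
for x in viewer.trace(d,"leaf")[:2]:
    cn=max(cv2.findContours(x["pixels"].astype(np.uint8),0,1)[0],key=cv2.contourArea)
    w=np.array([at_z(d,*p[0],.008,o)[:2] for p in cn])
    q=cv2.minAreaRect((w*1000).astype(np.float32));print("leaf",x["score"],x["rect"],q)
print(f_of(d),d["cx"],d["cy"],np.round(d["hand_eye"],3).tolist())
save(sys.argv[1],im,1.5)
E
python3 w.py pics/w1.png
```

```text
2.3333 [ 0.51762967 -0.27342939  0.15043882] yaw -8.286310991350032 tilt [ 0.0011  0.0035 -1.    ]
yellow [253 175  19  28 482] [261.63485477 188.47302905] [ 0.51647204 -0.28196111  0.045     ]
[[0.5293, -0.2763], [0.5271, -0.2915], [0.5032, -0.2884], [0.5055, -0.2729]]
leaf 0.96 [369.5, 143.9, 437.3, 220.9] ((488.9720764160156, -437.67230224609375), (71.65927124023438, 60.23057174682617), 45.59251403808594)
leaf 0.89 [198.2, 0.0, 267.6, 26.8] ((682.5343627929688, -279.3569641113281), (67.83721160888672, 29.783472061157227), 80.06037139892578)
297.3186396354542 251.99556262163264 190.8877430340568 [[0.0, 0.965, 0.263, 0.065], [1.0, -0.0, 0.0, 0.001], [0.0, 0.263, -0.965, -0.142], [0.0, 0.0, 0.0, 1.0]]
```

View pics/w1.png

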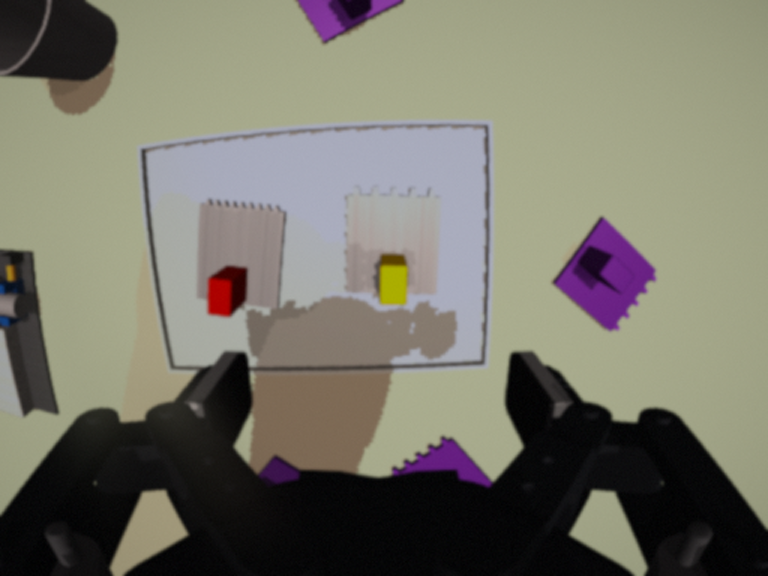

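The wrist view shows the yellow block at (393,278), between the open fingers in y. It measures 24 × 15.5 mm with yaw about -7.8°, which matches. Descending.

Call:
{"name": "play_rows", "arguments": {
  "commands": [
    [[0.0, 0, 0.044, 0.3, 0], [0.0, 0, 0.044, 0.5, 0], [0.0, 0, 0.044, 0.6, 0], [0.0, 0, 0.044, 0.65, 0], [0.0, 0, 0.044, 0.68, 0], [0.0, 0, 0.044, 0.68, 0]]
  ]
}}

```text
clock: 2.93
tcp_pos: [0.5117, -0.2904, 0.0154]
orientation: [3.132, -0.245, -0.001]
contact_force: [0.5, 0.3, 0.6]
grip_width: 0.0427
gripper_force: 0.0
```

Call:
{"name": "play_rows", "arguments": {
  "commands": [
    [[1, 0, 0, 0, 0], [1, 0, 0, 0, 0], [1, 0, 0, 0, 0], [1, 0, 0, 0, 0], [1, 0, 0, 0, 0], [1, 0, 0, 0, 0]]
  ]
}}

```text
clock: 3.43
tcp_pos: [0.514, -0.2899, 0.0178]
orientation: [3.131, -0.242, 0.006]
contact_force: [-0.2, 1.3, 7.6]
grip_width: 0.0154
gripper_force: 59.8
```

Call:
{"name": "play_rows", "arguments": {
  "commands": [
    [[1, 0, 0, -0.05, 0], [1, 0, 0, -0.15, 0], [1, 0, 0, -0.3, 0], [1, 0, 0, -0.45, 0], [1, 0, 0, -0.5, 0], [1, 0, 0, -0.5, 0], [1, 0, 0, -0.5, 0]]
  ]
}}

```text
clock: 4.02
tcp_pos: [0.5121, -0.2895, 0.1157]
orientation: [3.132, -0.243, 0.002]
contact_force: [-0.6, 0.2, -2.1]
grip_width: 0.0153
gripper_force: 58.7
```

```bash
cat > w2.py <<'E'
from h import *
import sys
o=get_obs();d=viewer.grab_frame("wrist");im=d["pixels"]
np.save("w.npy",im)
Rm=R.from_rotvec(o["orientation"]).as_matrix()
print(o["clock"],o["tcp_pos"],"yaw",np.degrees(np.arctan2(Rm[1,0],Rm[0,0])),"tilt",Rm[:,2].round(4),o["contact_force"],o["grip_width"])
# held leaf tips: predict if TCP is h above the underside, leaf yaw = tool yaw
h=float(sys.argv[2])
for y in(-30,-24,0,24,30):
    for x in(49.7,55):print(y,x,proj(d,o["tcp_pos"]+Rm@np.array([x/1e3,-y/1e3,h-.0025 if 0 else h-.005]),o).round(1))
save(sys.argv[1],im[:,:],1.5)
E
python3 w2.py pics/w2.png .012
```

```text
4.0167 [ 0.51206578 -0.28946231  0.11571984] yaw -8.86038815757842 tilt [ 1.e-03 -6.e-04 -1.e+00] [-0.5911625   0.23126324 -2.05551161] 0.015273068270084783
-30 49.7 [309.6 143.4]
-30 55 [309.9 133. ]
-24 49.7 [298.  143.2]
-24 55 [298.3 132.8]
0 49.7 [250.6 142.8]
0 55 [250.6 132.3]
24 49.7 [203.2 143.2]
24 55 [203.  132.8]
30 49.7 [191.6 143.4]
30 55 [191.3 133.1]
```

View pics/w2.png

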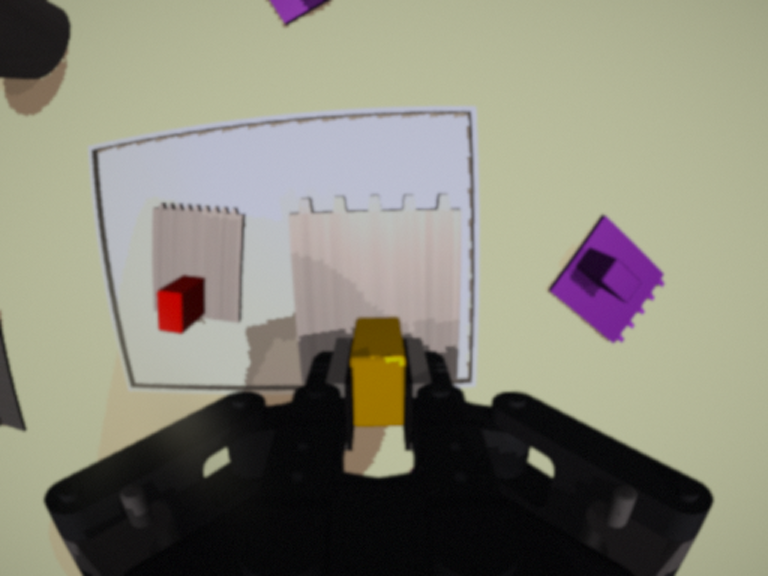

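The leaf is held and clear. Its five coarse teeth show at columns 306 to 442, row about 195, and the red leaf is untouched. Carrying it to hover at the fixture.

Call:
{"name": "play_rows", "arguments": {
  "commands": [
    [[1, -0.29, -1.0, 0, 0], [1, -0.29, -1.0, 0, 0], [1, -0.29, -1.0, 0, 0], [1, -0.29, -1.0, 0, 0], [1, -0.29, -1.0, 0, 0], [1, -0.29, -1.0, 0, 0]]
  ]
}}

```text
clock: 4.57
tcp_pos: [0.4832, -0.0734, 0.1134]
orientation: [-3.13, 0.224, 0.008]
contact_force: [0.7, 0.9, -2.2]
grip_width: 0.0149
gripper_force: 60.1
```

Call:
{"name": "play_rows", "arguments": {
  "commands": [
    [[1, -0.29, -1.0, 0, 0.046], [1, -0.29, -1.0, 0, 0.046], [1, -0.29, -1.0, 0, 0.046], [1, -0.29, -1.0, 0, 0.046], [1, -0.29, -1.0, 0, 0.046], [1, -0.29, -1.0, 0, 0.046], [1, -0.29, -1.0, 0, 0.046], [1, -0.29, -1.0, 0, 0.046], [1, -0.29, -1.0, 0, 0.046]]
  ]
}}

```text
clock: 5.32
tcp_pos: [0.4587, 0.1219, 0.1143]
orientation: [3.12, -0.359, -0.003]
contact_force: [-0.1, 0.4, -1.3]
grip_width: 0.015
gripper_force: 60.1
```

```bash
python3 w2.py pics/w3.png .016; python3 - <<'E'
from h import *
o=get_obs();d=viewer.grab_frame("wrist")
for t,z in(("ledge",.024),("cradle",.0485),("fixture",.02),("leaf",.1)):
    for x in viewer.trace(d,t)[:1]:
        print(t,round(x["score"],2),np.round(x["rect"]))
        cn=max(cv2.findContours(x["pixels"].astype(np.uint8),0,1)[0],key=cv2.contourArea)
        w=np.array([at_z(d,*p[0],z,o)[:2] for p in cn]);q=cv2.minAreaRect((w*1000).astype(np.float32));print(q)
E
```

```text
5.3167 [0.45866114 0.12190359 0.11433091] yaw -13.117108505555384 tilt [-0.0019 -0.0013 -1.    ] [-0.10000984  0.39780094 -1.34598857] 0.015033743645450508
-30 49.7 [308.  142.7]
-30 55 [308.3 132.6]
-24 49.7 [296.7 142.5]
-24 55 [296.9 132.3]
0 49.7 [250.5 142.1]
0 55 [250.5 131.9]
24 49.7 [204.3 142.5]
24 55 [204.1 132.3]
30 49.7 [193.  142.7]
30 55 [192.7 132.6]
ledge 0.79 [151. 103. 315. 215.]
((489.7680969238281, 129.46543884277344), (129.33392333984375, 89.20892333984375), 77.41438293457031)
cradle 0.7 [116.  42. 359. 103.]
((554.4815673828125, 111.03316497802734), (177.99710083007812, 39.933197021484375), 77.06572723388672)
fixture 0.88 [116.  24. 359. 205.]
((523.6626586914062, 119.39678192138672), (203.24813842773438, 151.22900390625), 76.9581527709961)
leaf 0.98 [475. 200. 512. 262.]
((404.3321838378906, -63.67152786254883), (46.823036193847656, 38.24456787109375), 42.37898635864258)
```

View pics/w3.png

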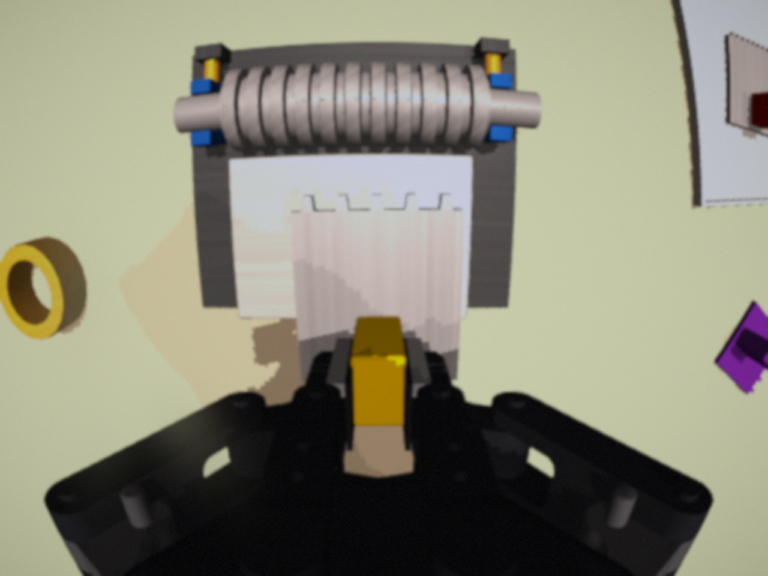

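The wrist view shows the ledge at rows 155–315 as 129 × 89 mm, which checks out. The spindle rings run along row about 105, columns 220–490, and the held leaf's teeth are at row about 195. The fixture is at about (0.559, 0.113) with yaw -12.8°. The leaf is about 13 mm to the -y side and skewed about 1.3°. Correcting both and going down to a few mm above the ledge.

Call:
{"name": "play_rows", "arguments": {
  "commands": [
    [[1, 0.025, -0.067, 0.1, 0.013], [1, 0.025, -0.067, 0.2, 0.013], [1, 0.025, -0.067, 0.3, 0.013], [1, 0.025, -0.067, 0.35, 0.013], [1, 0.025, -0.067, 0.35, 0.013], [1, 0.025, -0.067, 0.35, 0.013], [1, 0.025, -0.067, 0.35, 0.013]]
  ]
}}

```text
clock: 6.2
tcp_pos: [0.4677, 0.1357, 0.0462]
orientation: [-3.117, 0.388, -0.002]
contact_force: [1.3, 0.2, -0.7]
grip_width: 0.015
gripper_force: 60.0
```

```bash
python3 w2.py pics/w4full.png .015; python3 - <<'E'
from h import *
im=np.load("w.npy");c=im[30:170,150:354]
save("pics/w4.png",c,3.9)
E
```

```text
6.2 [0.46771164 0.13571909 0.04616917] yaw -14.19032204187096 tilt [ 1.3e-03  4.0e-04 -1.0e+00] [ 1.32825355  0.19509471 -0.70607251] 0.015004393006422975
-30 49.7 [308.3 142.9]
-30 55 [308.6 132.7]
-24 49.7 [297.  142.7]
-24 55 [297.2 132.5]
0 49.7 [250.4 142.3]
0 55 [250.4 132. ]
24 49.7 [203.9 142.7]
24 55 [203.7 132.5]
30 49.7 [192.6 142.9]
30 55 [192.3 132.8]
```

View pics/w4.png

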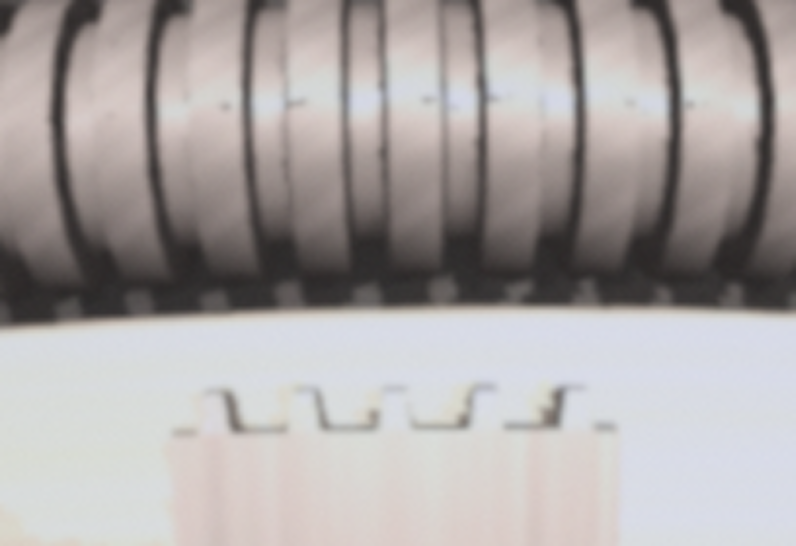

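The crop shows the rings with groove centres near columns 365 and 462, and the tooth tips at 218, 307, 394, 482 and 570, row about 388. The leaf therefore needs about 3 mm of sideways shift towards the left (fixture +y). I'll refine the yaw and phase numerically from this same picture's geometry.

```bash
cat > g.py <<'E'
from h import *
import sys
o=get_obs();d=viewer.grab_frame("wrist");im=d["pixels"];np.save("w.npy",im)
g=cv2.GaussianBlur(cv2.cvtColor(im,cv2.COLOR_RGB2GRAY).astype(np.float32),(0,0),.6)
Rm=R.from_rotvec(o["orientation"]).as_matrix();T=np.array(o["tcp_pos"]);ty=np.degrees(np.arctan2(Rm[1,0],Rm[0,0]))
h=.0148;zt=max(T[2]-h,.024)+.005
print("t",o["clock"],"tcp",T.round(4),"toolyaw",round(ty,2),"F",np.round(o["contact_force"],1))
def line(P):
    P=np.array(P)
    for _ in range(4):
        k=np.polyfit(P[:,1],P[:,0],1);e=abs(P[:,0]-np.polyval(k,P[:,1]));P=P[e<=max(np.percentile(e,85),2e-4)]
    return k,len(P),e.std()
def samp(P):
    uv=np.array([proj(d,p,o) for p in P],np.float32)
    return cv2.remap(g,uv[:,0].reshape(1,-1),uv[:,1].reshape(1,-1),1)[0]
A=np.radians(-12.8);F=np.array([.559,.113]);fx=np.array([np.cos(A),np.sin(A)]);fy=np.array([-fx[1],fx[0]])
def W(x,y,z): return np.array([*(F+fx*x+fy*y),z])
# ledge far edge at z=.024, x near -26
xs=np.arange(-.036,-.018,.0003);P=[]
for y in np.arange(-.055,.056,.003):
    s=samp([W(x,y,.024) for x in xs]);i=np.diff(s).argmin();P.append((xs[i],y))
k,n,e=line(P);print("ledge edge x",k[1].round(5),"yaw corr deg",-np.degrees(k[0]).round(2),n,e)
# leaf root line in tool frame
L=np.array([T+Rm@[0.0,0,0]]);P=[]
xs=np.arange(.044,.060,.0002)
for y in np.arange(-.029,.0291,.0005):
    s=samp([np.array([*(T+Rm@[x,y,0])[:2],zt]) for x in xs]);i=s.argmin()
    if s[i]<s.mean()-25 : P.append((xs[i],y))
P=np.array(P);print("root pts",len(P),P[:,0].min(),P[:,0].max())
Q=P[P[:,0]<np.percentile(P[:,0],60)];k,n,e=line(Q);print("root: x at y0",k[1].round(5),"leaf yaw rel tool",np.degrees(k[0]).round(2),n,e)
# tooth band profile (tool frame), groove profile (tool frame)
ys=np.arange(-.034,.0341,.0002)
b=np.mean([samp([np.array([*(T+Rm@[k[1]+dx+k[0]*y,y,0])[:2],zt]) for y in ys]) for dx in(.0015,.0025,.0035)],0)
np.save("tooth.npy",b)
yf=np.arange(-.04,.0401,.0002)
c=np.mean([samp([W(x,y,.0485) for y in yf]) for x in(-.004,-.002,0,.002,.004)],0)
print("tooth minima (tool y mm)",[(round(ys[i]*1e3,1),int(b[i])) for i in range(2,len(b)-2) if b[i]==b[max(0,i-6):i+7].min() and b[i]<np.median(b)-8])
print("groove minima (fix y mm)",[(round(yf[i]*1e3,1),int(c[i])) for i in range(2,len(c)-2) if c[i]==c[max(0,i-6):i+7].min() and c[i]<np.median(c)-8])
co=(T+Rm@np.array(d["hand_eye"])[:3,3])[:2]-F;print("camera fix xy",fx@co,fy@co,"tcp fix xy",fx@(T[:2]-F),fy@(T[:2]-F))
E
python3 g.py
```

```text
t 6.25 tcp [0.4679 0.1358 0.0464] toolyaw -14.19 F [ 0.  -0.5 -0.8]
ledge edge x -0.02693 yaw corr deg -0.15 27 5.5014387778935514e-05
root pts 65 0.050999999999999955 0.055999999999999925
root: x at y0 0.05137 leaf yaw rel tool 0.9 30 3.4185058425104285e-05
tooth minima (tool y mm) [(np.float64(-21.2), 136), (np.float64(-9.4), 167), (np.float64(-2.2), 197), (np.float64(10.0), 181), (np.float64(21.4), 134)]
groove minima (fix y mm) [(np.float64(-34.4), 81), (np.float64(-22.6), 97), (np.float64(-11.0), 125), (np.float64(-6.4), 176), (np.float64(0.8), 151), (np.float64(5.4), 140), (np.float64(12.4), 177), (np.float64(17.0), 111), (np.float64(28.6), 87)]
camera fix xy -0.028868147730214237 -0.0005460930961723963 tcp fix xy -0.09393306356661461 0.0020280924484780386
```

Call:
{"name": "play_rows", "arguments": {
  "commands": [
    [[1, 0, -0.0115, 0.01, -0.004], [1, 0, -0.0115, 0.02, -0.004], [1, 0, -0.0115, 0.03, -0.004], [1, 0, -0.0115, 0.035, -0.004], [1, 0, -0.0115, 0.04, -0.004], [1, 0, -0.0115, 0.04, -0.004], [1, 0, -0.0115, 0.04, -0.004]]
  ]
}}

```text
clock: 6.88
tcp_pos: [0.4676, 0.138, 0.0387]
orientation: [3.119, -0.377, 0.001]
contact_force: [-6.1, -0.9, 19.8]
grip_width: 0.0149
gripper_force: 63.1
```

```bash
python3 g.py
```

```text
t 6.8833 tcp [0.4676 0.138  0.0387] toolyaw -13.8 F [-6.1 -0.9 19.8]
ledge edge x -0.02709 yaw corr deg -0.38 26 5.1319847661811634e-05
root pts 64 0.050999999999999955 0.05659999999999992
root: x at y0 0.05137 leaf yaw rel tool 0.94 35 3.807689154504427e-05
tooth minima (tool y mm) [(np.float64(-21.2), 148), (np.float64(-9.4), 194), (np.float64(-2.2), 209), (np.float64(9.8), 177), (np.float64(21.8), 161)]
groove minima (fix y mm) [(np.float64(-34.2), 70), (np.float64(-22.6), 88), (np.float64(-10.8), 110), (np.float64(-6.2), 174), (np.float64(0.8), 147), (np.float64(5.4), 143), (np.float64(12.6), 175), (np.float64(17.2), 108), (np.float64(28.8), 82)]
camera fix xy -0.029400770778999854 0.0022023302705176497 tcp fix xy -0.09465402404441711 0.004180795920343777
```

Call:
{"name": "play_rows", "arguments": {
  "commands": [
    [[1, 0.0, -0.001, -0.004, 0], [1, 0.0, -0.0015, -0.005, 0], [1, 0.02, -0.002, -0.005, 0], [1, 0.04, -0.002, -0.005, 0], [1, 0.055, -0.002, -0.005, 0], [1, 0.06, -0.0025, -0.005, 0], [1, 0.06, -0.0025, -0.005, 0]]
  ]
}}

```text
clock: 7.52
tcp_pos: [0.4782, 0.1363, 0.0388]
orientation: [3.119, -0.376, -0.003]
contact_force: [-8.1, 1.3, 14.2]
grip_width: 0.0151
gripper_force: 62.2
```

```bash
python3 g.py
```

```text
t 7.5167 tcp [0.4782 0.1363 0.0388] toolyaw -13.76 F [-8.1  1.3 14.2]
ledge edge x -0.02686 yaw corr deg -0.27 23 6.888630741665294e-05
root pts 117 0.05859999999999991 0.0597999999999999
root: x at y0 0.05896 leaf yaw rel tool 0.41 21 7.650152095129472e-05
tooth minima (tool y mm) [(np.float64(-25.4), 48)]
groove minima (fix y mm) [(np.float64(-34.2), 70), (np.float64(-22.6), 86), (np.float64(-10.8), 118), (np.float64(-6.2), 186), (np.float64(0.8), 144), (np.float64(5.6), 152), (np.float64(12.6), 173), (np.float64(17.0), 116), (np.float64(28.8), 90)]
camera fix xy -0.018344884222616514 0.002876757384805565 tcp fix xy -0.0839366168044865 0.0047798640113867735
```

Call:
{"name": "play_rows", "arguments": {
  "commands": [
    [[1, 0.0, 0.0017, -0.005, 0], [1, 0.0, 0.0017, -0.009, 0], [1, 0.005, 0.0017, -0.009, 0], [1, 0.01, 0.0017, -0.009, 0], [1, 0.01, 0.0017, -0.009, 0]]
  ]
}}

```text
clock: 7.98
tcp_pos: [0.4815, 0.1345, 0.0399]
orientation: [3.119, -0.378, 0.0]
contact_force: [-0.2, 0.4, -1.6]
grip_width: 0.015
gripper_force: 60.1
```

```bash
cat > s.py <<'E'
from h import *
o=get_obs();T=np.array(o["tcp_pos"]);Rm=R.from_rotvec(o["orientation"]).as_matrix();ty=np.degrees(np.arctan2(Rm[1,0],Rm[0,0]))
A=np.radians(-13.05);fx=np.array([np.cos(A),np.sin(A)]);fy=np.array([-fx[1],fx[0]]);F=np.array([.559,.113])-.001*fx
f=np.array(o["contact_force"]);q=T[:2]-F
print("t",round(o["clock"],2),"fix x,y mm",(1e3*fx@q).round(2),(1e3*fy@q).round(2),"z",T[2].round(4),"yaw",round(ty,2),"tip x,y",(1e3*fx@q+56.2).round(2),(1e3*fy@q+53*np.radians(ty+13.05)-.2).round(2),"want y",3.2,"F x y z",(fx@f[:2]).round(1),(fy@f[:2]).round(1),f[2].round(1),"M",np.round(o["moment"],2))
E
python3 s.py
```

```text
t 7.98 fix x,y mm -79.36 3.41 z 0.0399 yaw -13.83 tip x,y -23.16 2.48 want y 3.2 F x y z -0.2 0.3 -1.6 M [-0.04  0.01 -0.  ]
```

Call:
{"name": "play_rows", "arguments": {
  "commands": [
    [[1, 0.0, -0.0035, 0.003, 0], [1, 0.0, -0.0035, 0.006, 0], [1, 0.005, -0.0035, 0.007, 0], [1, 0.01, -0.0036, 0.007, 0], [1, 0.015, -0.0037, 0.007, 0], [1, 0.015, -0.0037, 0.007, 0]]
  ]
}}

```text
clock: 8.48
tcp_pos: [0.4845, 0.1348, 0.0388]
orientation: [-3.119, 0.377, -0.0]
contact_force: [-1.3, -0.1, 2.5]
grip_width: 0.0155
gripper_force: 60.6
```

```bash
python3 s.py
```

```text
t 8.48 fix x,y mm -76.51 4.42 z 0.0388 yaw -13.8 tip x,y -20.31 3.52 want y 3.2 F x y z -1.2 -0.3 2.5 M [0.07 0.3  0.  ]
```

Call:
{"name": "play_rows", "arguments": {
  "commands": [
    [[1, 0.004, 0.001, 0, 0], [1, 0.008, 0.001, 0, 0], [1, 0.008, 0.001, 0, 0]]
  ]
}}

```text
clock: 8.73
tcp_pos: [0.486, 0.1342, 0.0388]
orientation: [-3.119, 0.378, -0.0]
contact_force: [-0.8, 0.8, 2.9]
grip_width: 0.0148
gripper_force: 60.8
```

```bash
python3 s.py
```

```text
t 8.73 fix x,y mm -74.89 4.17 z 0.0388 yaw -13.81 tip x,y -18.69 3.27 want y 3.2 F x y z -1.0 0.6 2.9 M [0.19 0.33 0.05]
```

Call:
{"name": "play_rows", "arguments": {
  "commands": [
    [[1, 0.003, 0, 0, 0], [1, 0.006, 0, 0, 0], [1, 0.006, 0, 0, 0]]
  ]
}}

```text
clock: 8.98
tcp_pos: [0.487, 0.1339, 0.0388]
orientation: [-3.119, 0.378, -0.0]
contact_force: [-3.4, 0.4, 5.3]
grip_width: 0.0152
gripper_force: 60.9
```

```bash
python3 s.py
```

```text
t 8.98 fix x,y mm -73.81 4.08 z 0.0388 yaw -13.81 tip x,y -17.61 3.18 want y 3.2 F x y z -3.4 -0.4 5.3 M [0.23 0.54 0.02]
```

Call:
{"name": "play_rows", "arguments": {
  "commands": [
    [[1, 0.003, 0, 0, 0], [1, 0.006, 0, -0.002, 0], [1, 0.01, 0, -0.002, 0], [1, 0.01, 0, -0.002, 0]]
  ]
}}

```text
clock: 9.32
tcp_pos: [0.4878, 0.1336, 0.0389]
orientation: [3.118, -0.377, -0.003]
contact_force: [-5.2, 2.7, 5.1]
grip_width: 0.0152
gripper_force: 61.2
```

```bash
python3 s.py; python3 - <<'E'
from h import *
save("pics/x.png",viewer.grab_frame("wrist")["pixels"][0:150,130:374],3.2)
E
```

```text
t 9.32 fix x,y mm -73.0 3.95 z 0.0389 yaw -13.78 tip x,y -16.8 3.07 want y 3.2 F x y z -5.7 1.5 5.1 M [0.44 1.05 0.03]
```

View pics/x.png

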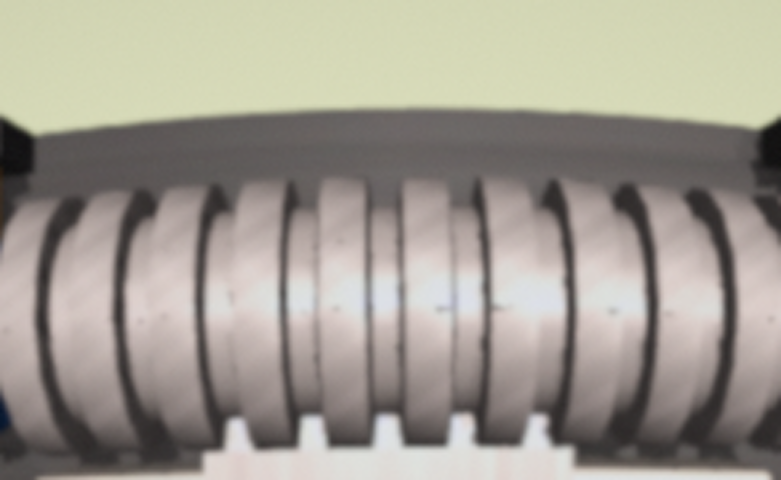

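The crop shows all five tooth tips (columns 237, 313, 388, 463 and 537, row about 430) entering the grooves between the rings, with the root line square to the spindle. The force is just at the cradle's preload, so I'm pressing on.

Call:
{"name": "play_rows", "arguments": {
  "commands": [
    [[1, 0.004, 0, 0, 0], [1, 0.008, 0, -0.002, 0], [1, 0.012, 0, -0.002, 0], [1, 0.016, 0, -0.002, 0], [1, 0.016, 0, -0.002, 0]]
  ]
}}

```text
clock: 9.78
tcp_pos: [0.49, 0.133, 0.039]
orientation: [3.118, -0.376, -0.006]
contact_force: [-6.9, 3.1, 5.0]
grip_width: 0.015
gripper_force: 61.0
```

```bash
python3 s.py
```

```text
t 9.78 fix x,y mm -70.71 3.91 z 0.039 yaw -13.75 tip x,y -14.51 3.06 want y 3.2 F x y z -7.4 1.5 5.0 M [0.66 1.41 0.01]
```

Call:
{"name": "play_rows", "arguments": {
  "commands": [
    [[1, 0.004, 0, 0, 0], [1, 0.008, 0, 0, 0], [1, 0.012, 0, 0, 0], [1, 0.012, 0, 0, 0], [1, 0.012, 0, 0, 0]]
  ]
}}

```text
clock: 10.2
tcp_pos: [0.4917, 0.1326, 0.039]
orientation: [3.118, -0.376, -0.007]
contact_force: [-8.5, 3.1, 6.0]
grip_width: 0.0151
gripper_force: 61.4
```

```bash
python3 s.py; cat > c.py <<'E'
from h import *
# spindle centre along fixture x, from the top camera (cradle mask) 
d=viewer.grab_frame("top");x=viewer.trace(d,"cradle")[:1]
for q in x:
    v,u=np.nonzero(q["pixels"]);print("cradle",round(q["score"],2),at_z(d,u.mean(),v.mean(),.0485).round(4))
E
python3 c.py
```

```text
t 10.2 fix x,y mm -68.98 3.92 z 0.039 yaw -13.74 tip x,y -12.78 3.09 want y 3.2 F x y z -8.9 1.1 6.0 M [0.72 1.78 0.02]
cradle 0.8 [0.5528 0.0803 0.0485]
```

The cradle has given about 4 mm: the force rose 3.2 N over 4.0 mm of travel, which matches the 0.8 N/mm spring. Easing off slowly.

Call:
{"name": "play_rows", "arguments": {
  "commands": [
    [[1, -0.005, 0, 0, 0], [1, -0.01, 0, 0, 0], [1, -0.015, 0, 0, 0], [1, -0.02, 0, 0, 0], [1, -0.024, 0, 0, 0], [1, -0.024, 0, 0, 0]]
  ]
}}

```text
clock: 10.8
tcp_pos: [0.4888, 0.1333, 0.0391]
orientation: [3.119, -0.377, -0.002]
contact_force: [-4.2, 3.7, -1.9]
grip_width: 0.0151
gripper_force: 60.2
```

```bash
python3 s.py
```

```text
t 10.8 fix x,y mm -71.94 3.95 z 0.0391 yaw -13.78 tip x,y -15.74 3.07 want y 3.2 F x y z -4.9 2.6 -1.9 M [0.69 1.07 0.08]
```

Call:
{"name": "play_rows", "arguments": {
  "commands": [
    [[1, -0.003, -0.001, 0.002, 0], [1, -0.006, -0.0015, 0.004, 0], [1, -0.008, -0.0015, 0.004, 0], [1, -0.008, -0.0015, 0.004, 0]]
  ]
}}

```text
clock: 11.13
tcp_pos: [0.4886, 0.1335, 0.0388]
orientation: [3.119, -0.378, 0.001]
contact_force: [-2.6, 1.0, 2.0]
grip_width: 0.0148
gripper_force: 60.5
```

```bash
python3 s.py
```

```text
t 11.13 fix x,y mm -72.22 4.06 z 0.0388 yaw -13.84 tip x,y -16.02 3.13 want y 3.2 F x y z -2.8 0.4 2.0 M [0.1  0.65 0.01]
```

Call:
{"name": "play_rows", "arguments": {
  "commands": [
    [[1, -0.003, 0, 0, 0], [1, -0.006, 0, 0, 0], [1, -0.006, 0, 0, 0]]
  ]
}}

```text
clock: 11.38
tcp_pos: [0.4877, 0.1339, 0.0388]
orientation: [-3.119, 0.378, -0.002]
contact_force: [-0.9, -0.1, -1.4]
grip_width: 0.0148
gripper_force: 60.2
```

```bash
python3 s.py
```

```text
t 11.38 fix x,y mm -73.17 4.25 z 0.0388 yaw -13.83 tip x,y -16.97 3.33 want y 3.2 F x y z -0.9 -0.3 -1.4 M [-0.08  0.12  0.01]
```

Call:
{"name": "play_rows", "arguments": {
  "commands": [
    [[1, 0.0015, 0, 0.003, 0], [1, 0.0015, 0, 0.003, 0], [1, 0.0015, 0, 0.003, 0], [1, 0.0015, 0, 0.003, 0]]
  ],
  "grip_force": 20
}}

```text
clock: 11.72
tcp_pos: [0.4877, 0.1339, 0.0388]
orientation: [3.119, -0.378, 0.001]
contact_force: [-3.4, -1.3, 8.4]
grip_width: 0.015
gripper_force: 61.4
```

Call:
{"name": "play_rows", "arguments": {
  "commands": [
    [[0.6, 0, 0, 0, 0], [0.55, 0, 0, 0, 0], [0.45, 0, 0, 0, 0], [0.3, 0, 0, 0, 0], [0.3, 0, 0, 0, 0], [0.3, 0, 0, 0, 0]]
  ]
}}

```text
clock: 12.22
tcp_pos: [0.4874, 0.134, 0.038]
orientation: [-3.119, 0.378, -0.0]
contact_force: [0.1, 0.1, -0.3]
grip_width: 0.0303
gripper_force: 0.0
```

```bash
python3 s.py
```

```text
t 12.22 fix x,y mm -73.47 4.33 z 0.038 yaw -13.81 tip x,y -17.27 3.43 want y 3.2 F x y z 0.1 0.1 -0.3 M [ 0.   -0.02  0.04]
```

Released with zero force. Lifting straight up, then looking.

Call:
{"name": "play_rows", "arguments": {
  "commands": [
    [[0.3, 0, 0, -0.05, 0], [0.3, 0, 0, -0.15, 0], [0.3, 0, 0, -0.25, 0], [0.2, 0, 0, -0.35, 0], [0, -0.2, 0, -0.45, 0], [0, -0.3, 0, -0.5, 0], [0, -0.3, 0, -0.5, 0], [0, -0.3, 0, -0.5, 0]]
  ]
}}

```text
clock: 12.88
tcp_pos: [0.4288, 0.1489, 0.1395]
orientation: [-3.118, 0.375, -0.003]
contact_force: [0.2, 0.8, 0.3]
grip_width: 0.0427
gripper_force: 0.0
```

```bash
python3 - <<'E'
from h import *
o=get_obs();d=viewer.grab_frame("wrist");im=d["pixels"]
p=proj(d,np.array([.505,.125,.03]),o);print(o["tcp_pos"],p)
u,v=int(np.clip(p[0],110,400)),int(np.clip(p[1],75,300))
save("pics/y.png",im[max(0,v-75):v+75,u-100:u+100],4)
hsv=cv2.cvtColor(im,cv2.COLOR_RGB2HSV);m=((hsv[...,0]>22)&(hsv[...,0]<33)&(hsv[...,1]>150)&(hsv[...,2]>70)).astype(np.uint8)
n,l,s,c=cv2.connectedComponentsWithStats(m)
for i in range(1,n):
    if s[i,4]>150: print(s[i],at_z(d,*c[i],.066,o))
E
```

```text
[0.42877638 0.14888943 0.13949434] [257.4124866   95.12085027]
[242 101  22  32 671] [0.48872879 0.13291523 0.066     ]
[  22  126   45   62 1111] [0.50827131 0.31559108 0.066     ]
```

View pics/y.png

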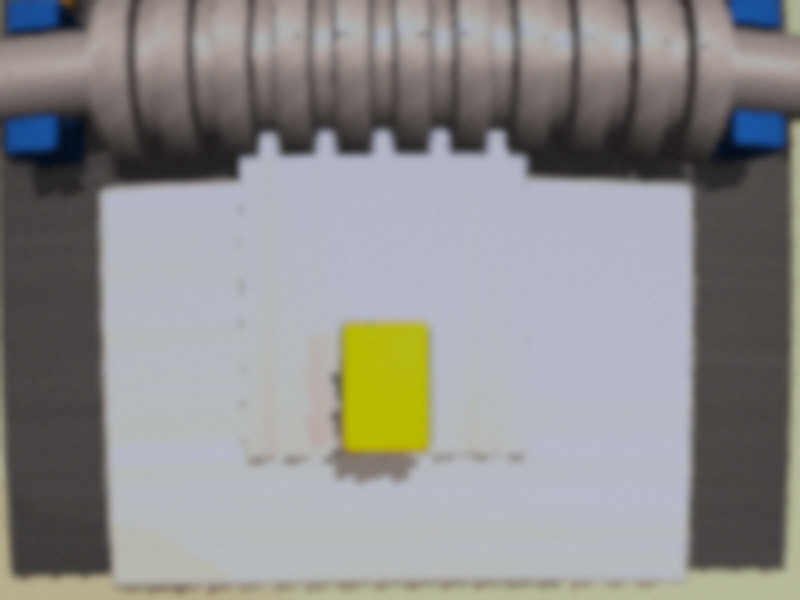

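The final view shows the leaf flat on the ledge and square to the spindle. Its five teeth (columns 268–497, row about 145) sit in the grooves. The block centre works out at fixture x = -72 mm, which is exactly the home position, and the gripper is clear. Handing in.

```bash
python3 -c "
from bench import r
print(r.hand_in())"
```

```text
the job is handed in; nothing more can be done
None
```

The yellow leaf is flat and square on the ledge with its teeth home in the thread; I pressed it until the cradle gave about 4 mm, eased off, let go and handed in at about 13 s, with the red leaf, jar, beaker and nut untouched.

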